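# Load and lock a seedling-pot crate

## Robot

A 6-joint arm with a two-finger parallel gripper is mounted at the origin on the work surface. World frame = base frame: x ahead of the robot, y to its left, z up, the work surface at z = 0. Lengths are in mm, angles in degrees, forces in N, time in s.
With the tool pointing down it reaches from about 350 to 850 mm from the base axis. Payload 8.1 kg.
Tool frame: the origin (TCP) lies midway between the tips of the shut fingers; the grasp point (between the pads) lies 19 mm behind it (r.pinch_z is the distance from the TCP to the grasp point, in mm); z points along the fingers, y is the line along which they close (so a half turn about z gives the same grasp; the last joint's range is limited). The gripper opens to 85 mm and grips with 20 to 120 N. Pads are 22 mm wide; open, the fingers measure 114 mm over their backs; the gripper's body (76 mm by 85 mm) begins 54 mm behind the grasp point. The pads swing forward as they close: fully open they stand 13 mm farther back than shut.
Start: joints at [65.753, 7.471, 85.268, -0, 87.261, -4.893], TCP at [198.826, 566.104, 231.292] pointing down, gripper open.
Joint ranges: [-169.43, 169.43], [-51.17, 129.36], [1.28, 143.12], [-76.62, 256.62], [0, 156.53], [-152.29, 152.29]. Speed limits (degrees/s): [136.94, 136.94, 159.86, 180, 180, 180].

## Interface

Orientations are given as [roll, pitch, yaw] about the fixed x, y, z axes, in that order (R = Rz(yaw) Ry(pitch) Rx(roll)).
In Python, from bench import sensors, optics, job, r gives the robot as it stands.
- The arm moves only by the tool play_rows, never from a script. Its argument "motion" is a list that holds one entry, the list of rows, each a list of 6 numbers: the shift along the tool's x, y, z in cm, then the turn, a rotation vector about the tool's x, y, z in degrees. In form: [[[x, y, z, ax, ay, az], ...]]. A call has 1 to 5 rows; each row is the pose to reach, as a shift and turn from the pose commanded when the call began, along the tool's axes at that moment; what a row does not reach only later rows make up. A row lasts 1/10 s, in which the tool goes at most 50 mm and 8.59 degrees, less where a joint would pass 70% of its speed; a pose out of reach is approached as far as the arm can. A call with a gripper value outside its range is refused whole. "jaw" is the opening, from 0 (shut) to 1 (fully open), set as the call begins (left out, the last holds). The fingers move at their own pace and stop on an object; "squeeze" is the grip in N (left out, the last holds). Time passes only in rows, so rows that repeat a pose let the fingers close. It gives the time, the measured TCP pose, the force, the opening and the grip force at its end, in the units of the state.
- sensors.sense(): the state, without advancing time (a new reading comes with each control period).
- optics.snapshot(name): name is "scene" or "top" or "wrist"; returns a dict with "pixels" (420x560x3 uint8, red, green, blue), "mtx" (3x3 intrinsics, pixels), "k1" (the pictures are not rectified: a ray, as slopes to the right and down, at radius r is drawn at 1 + k1 r^2 times it, then the intrinsics apply), "R" (3x3) and "t" (3): a world point X has camera coordinates R X + t; the wrist camera has in their place "T_tool_cam" (4x4, takes a point from camera to tool coordinates, whose origin is the TCP and whose axes are the flange's). Camera axes: x right, y down, z forward; pixel columns grow to the right and rows downward; lengths in mm; the calibration is good to about 2 mm. A picture is of the moment at which its call begins: read the wrist's pose just before it. There is no depth.
- job.hand_in(): hands the job in; it is judged then, once.
The state is a dict: "time": time; "joint_pos": joint angles; "qd": joint speeds; "joint_efforts": joint torques, N m; "tool_pos": TCP position; "tcp_rot": TCP orientation; "ft_force": force on the tool from outside, world axes, zero at the start; "wrist_torque": the same for the moment, N m; "finger_gap": finger opening in mm; "grip_force": force on a finger pad.
Only numpy, scipy, OpenCV 4.12 (cv2) and the standard library are available. Lean on these libraries where they do the work, as an engineer would, in place of code of your own. Each camera call takes 0.05 s, during which the arm holds its last target. There are 200 camera calls.

## Task

Slide the two loose pots across the loading board into the two empty bays of the crate, one pot per bay, each standing upright right back against the rear wall. Then turn both orange wing knobs clockwise to their end stops so that their wings bar the bays. Do not lift or tip any pot, keep the pot that is already loaded in its place, and leave the trowel, the bottle and the stack of cups undisturbed.

Things in the scene. Friction and masses are not known exactly. Their poses are not given: they have to be found in the camera images.
- crate: Fixed crate, three bays open to the front. Origin at table height; x to the rear wall, y left. Plywood floor 6 mm thick, x -170 to 147, y +-190 mm; bare loading board up to x = 20. Rear wall 44 mm high, inner face x = 137. Dividers 28 mm high from x = 23: inner ones 20 mm thick at y = +-62, outer ones 10 mm thick at y = +-181. Each inner one carries a wing knob.
- bay_left (a point): Home point of the left bay: centre of the underside of a pot that stands mid-bay against the rear wall. On the floor board, 6 mm above the table; crate x = 90, y = +124 mm. Its x axis points to the rear wall, 47 mm beyond. The bay is 104 mm wide.
- bay_mid (a point): Home point of the middle bay: centre of the underside of a pot that stands mid-bay against the rear wall. On the floor board, 6 mm above the table; crate x = 90, y = 0 mm. Its x axis points to the rear wall, 47 mm beyond. The bay is 104 mm wide.
- bay_right (a point): Home point of the right bay: centre of the underside of a pot that stands mid-bay against the rear wall. On the floor board, 6 mm above the table; crate x = 90, y = -124 mm. Its x axis points to the rear wall, 47 mm beyond. The bay is 104 mm wide.
- pot_a: Loose pot, starts on the left half of the loading board: rigid black nursery pot full of dark compost, a straight cylinder 92 mm in diameter and 75 mm high, about 0.35 kg, too wide to grasp. Origin: centre of its underside, z up along its axis. 
- pot_b: Loose pot, starts on the right half of the loading board: rigid black nursery pot full of dark compost, a straight cylinder 92 mm in diameter and 75 mm high, about 0.35 kg, too wide to grasp. Origin: centre of its underside, z up along its axis. 
- pot_c: Pot already loaded, home in one of the three bays (which one varies; the empty bays show a blue disc printed on the floor): rigid black nursery pot full of dark compost, a straight cylinder 92 mm in diameter and 75 mm high, about 0.35 kg, too wide to grasp. Origin: centre of its underside, z up along its axis. 
- knob_left (a joint): Left wing knob, turning 0 to 1.5 rad: 0 = open, wing along the crate's x axis so that pots can pass; grows clockwise seen from above; 1.5 = end stop, wing across the bays. Starts nearly open and stays where it is left.
- knob_right (a joint): Right wing knob, turning 0 to 1.5 rad: 0 = open, wing along the crate's x axis so that pots can pass; grows clockwise seen from above; 1.5 = end stop, wing across the bays. Starts nearly open and stays where it is left.
- knob_left_grip (a point): Grip point of the left wing knob, on its vertical turning axis, 55 mm above the table; crate x = 33, y = +62 mm. The wing is an upright orange bar 68 mm long, 10 mm thick, 30 mm high (40 to 70 mm above the table), centred on the axis; this point's x axis runs along the wing and turns with it.
- knob_right_grip (a point): Grip point of the right wing knob, on its vertical turning axis, 55 mm above the table; crate x = 33, y = -62 mm. The wing is an upright orange bar 68 mm long, 10 mm thick, 30 mm high (40 to 70 mm above the table), centred on the axis; this point's x axis runs along the wing and turns with it.
- trowel: Bystander: hand trowel lying on the bench left of the crate, blue handle and steel blade, 300 mm long along its x, 28 mm high. Origin near its middle on the underside.
- feed_bottle: Bystander: white plant-feed bottle with yellow cap, 68 mm in diameter, 190 mm high, standing right of the crate. Origin: centre of its underside.
- cup_stack: Bystander: stack of six empty plastic cups, 76 mm in diameter, 133 mm high, standing right of the crate. Origin: centre of its underside.

How it is judged:
By the outcome, as a careful person would: the job done as asked, in the order asked, and still so for the second after the job is handed in, with the robot touching nothing.
It also fails if it takes over 72 s, if anything falls off the work surface, if the arm or the gripper's body presses on something with over 40 N, if the wrist force passes 120 N, or if a joint passes its speed limit or range.

## Working session

There is one attempt and no reset: what is moved stays moved. The work goes in short steps, Python scripts to look and compute and a tool call to move; the robot and the scene stay as the last step left them, time stands still between calls to the robot, and variables do not carry over. Pictures are saved under pics/ and viewed, at most 10 in all, crops included, and the job is handed in when it is done.

Besides the shell and the picture viewer there is one more tool, called after "Call:" by a JSON object that holds its "name" and its "arguments". play_rows: Moves the arm, as the interface text tells. Its arguments: {"type":"object","properties":{"motion":{"type":"array","items":{"type":"array","items":{"type":"array","items":{"type":"number"}}}},"jaw":{"type":"number"},"squeeze":{"type":"number"}},"required":["motion"]}

```bash
ls; mkdir -p pics
python3 - <<'E'
from bench import sensors, optics, job, r
import cv2
s=sensors.sense(); print(s['time'],s['tool_pos'],s['tcp_rot'])
for n in ['top','scene']:
    d=optics.snapshot(n); cv2.imwrite(f'pics/{n}0.png',d['pixels'][:,:,::-1]); print(n,d['mtx'],d['k1'],d['R'],d['t'])
E
```

```text
pics
0.0 [198.59065825 565.58627396 230.22295633] [-1.79891891e+02 -9.16629053e-03  1.60644464e+02]
top [[508.49690443   0.         281.89372543]
 [  0.         508.49690443 208.40742627]
 [  0.           0.           1.        ]] -0.1285482738220314 [[-2.65134810e-02 -9.99643029e-01 -3.29400630e-03]
 [-9.95083663e-01  2.67068115e-02 -9.53690189e-02]
 [ 9.54229473e-02  7.49247192e-04 -9.95436537e-01]] [  14.16399534  560.29862844 1558.37278819]
scene [[522.54603873   0.         277.52953162]
 [  0.         522.54603873 217.1324104 ]
 [  0.           0.           1.        ]] -0.19755423503354858 [[-0.09116264  0.99568085  0.01757871]
 [ 0.77659868  0.08213152 -0.624619  ]
 [-0.62336495 -0.04329031 -0.78073177]] [  59.48110262 -413.63913143 2052.02476884]
```

View pics/top0.png

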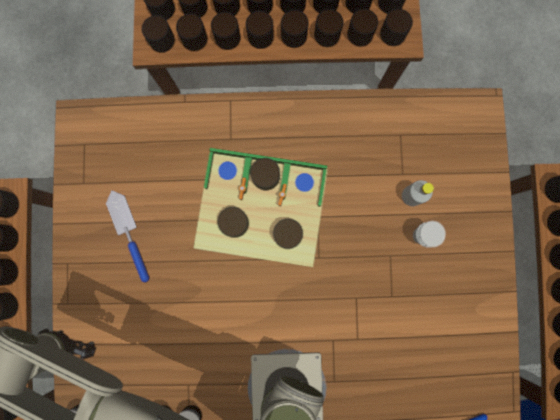

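View pics/scene0.png

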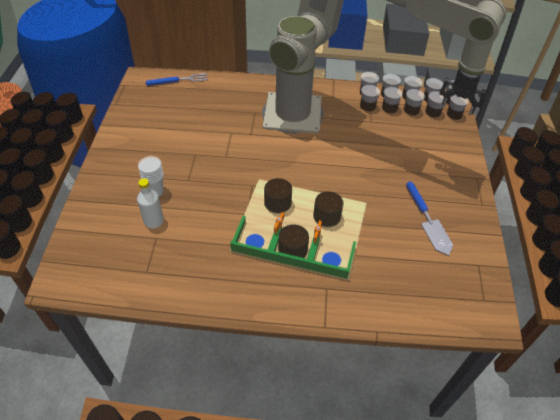

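The top view shows a crate with the middle bay loaded (pot at 265,173). The empty discs are at (228,171) and (304,182), the loose pots at (233,221) and (288,233), and the knobs at (243,187) and (282,195). The scene view agrees with this.

```bash
cat > h.py <<'E'
import numpy as np, cv2
from bench import sensors, optics
def cam(n):
    s=sensors.sense(); d=optics.snapshot(n)
    if n=='wrist':
        from scipy.spatial.transform import Rotation as Ro
        T=np.eye(4);T[:3,:3]=Ro.from_euler('xyz',s['tcp_rot'],degrees=True).as_matrix();T[:3,3]=s['tool_pos']
        M=np.linalg.inv(T@d['T_tool_cam']); d['R'],d['t']=M[:3,:3],M[:3,3]
    return d
def ray(d,uv,z):
    K=d['mtx'];p=(np.asarray(uv,float).reshape(-1,2)-K[:2,2])/K[0,0]
    q=p.copy()
    for _ in range(20): q=p/(1+d['k1']*(q**2).sum(1,keepdims=True))
    v=np.c_[q,np.ones(len(q))]@d['R']; C=-d['R'].T@d['t']
    return (C+v*((z-C[2])/v[:,2])[:,None])[:,:2]
def blobs(d,lo,hi,amin):
    hsv=cv2.cvtColor(d['pixels'],cv2.COLOR_RGB2HSV)
    m=cv2.inRange(hsv,np.array(lo),np.array(hi))
    c,_=cv2.findContours(m,cv2.RETR_EXTERNAL,cv2.CHAIN_APPROX_NONE)
    return [x for x in c if cv2.contourArea(x)>=amin]
def cen(c):
    M=cv2.moments(c);return np.array([M['m10']/M['m00'],M['m01']/M['m00']])
BLUE=((105,120,80),(130,255,255));ORG=((5,150,110),(16,255,255));DARK=((0,0,0),(179,255,60))
E
python3 - <<'E'
from h import *
for n in ['top','scene']:
    d=cam(n)
    print(n,'C',(-d['R'].T@d['t']).round())
    for nm,rng,a,z in [('blue',BLUE,40,6),('org',ORG,15,55),('dark',DARK,300,50)]:
        for c in blobs(d,*rng,a):
            u=cen(c); 
            if n=='top' and not(190<u[0]<335 and 140<u[1]<270): continue
            if n=='scene' and not(230<u[0]<370 and 170<u[1]<275): continue
            print(nm,u.round(1),cv2.contourArea(c),ray(d,u,z).round(1), cv2.fitEllipse(c))
    hsv=cv2.cvtColor(d['pixels'],cv2.COLOR_RGB2HSV); print([hsv[y,x] for x,y in ([(233,221),(243,187),(265,173),(220,240)] if n=='top' else [(328,203),(318,232)])])
E
```

```text
top C [ 409.   -2. 1605.]
blue [304.1 181.9] 204.5 [[645.  -73.5]] ((304.08740234375, 181.93508911132812), (16.05950927734375, 16.37369155883789), 161.8934783935547)
blue [227.  170.2] 205.5 [[689.6 171. ]] ((227.01705932617188, 170.18313598632812), (16.129453659057617, 16.35224723815918), 13.556598663330078)
org [241.2 193.7] 18.5 [[606.4 122.9]] ((241.39266967773438, 193.27906799316406), (3.4749903678894043, 10.11530876159668), 19.967544555664062)
[array([15, 96, 74], dtype=uint8), array([ 13,  79, 196], dtype=uint8), array([15, 95, 75], dtype=uint8), array([ 30,  70, 201], dtype=uint8)]
scene C [1606.   64. 1343.]
blue [331.5 258.4] 156.0 [[684.1 170.6]] ((331.46185302734375, 258.4230041503906), (11.706169128417969, 17.77853012084961), 103.1647720336914)
blue [254.9 240.2] 146.5 [[639.3 -73.1]] ((254.89797973632812, 240.26666259765625), (11.122058868408203, 17.798175811767578), 98.26056671142578)
org [317.2 230.8] 53.0 [[618.8 119.5]] ((317.1708984375, 230.27780151367188), (4.956221103668213, 20.174407958984375), 13.075037002563477)
org [278.5 222.1] 62.5 [[597.1  -3. ]] ((278.3868408203125, 221.58349609375), (5.749980449676514, 19.175565719604492), 20.764421463012695)
dark [277.4 202.8] 318.5 [[514.7 -14. ]] ((277.239990234375, 200.95846557617188), (20.947500228881836, 27.074581146240234), 95.33912658691406)
[array([ 12, 106,  65], dtype=uint8), array([ 13, 208, 146], dtype=uint8)]
```

```bash
cat >> h.py <<'E'
import json
def crate():
    return np.array(json.load(open('crate.json'))[:2]),json.load(open('crate.json'))[2]
def toC(p):
    o,a=crate();c,s=np.cos(a),np.sin(a);return (np.asarray(p)-o)@np.array([[c,-s],[s,c]])
def toW(p):
    o,a=crate();c,s=np.cos(a),np.sin(a);return o+np.array([[c,-s],[s,c]])@np.asarray(p,float)
E
python3 - <<'E'
from h import *
d=cam('top')
L=np.array([689.6,171.]);Rr=np.array([645,-73.5]);y=(L-Rr)/np.linalg.norm(L-Rr);x=np.array([y[1],-y[0]])
o=(L+Rr)/2-90*x;a=np.arctan2(x[1],x[0]);json.dump([*o,a],open('crate.json','w'));print(o,np.degrees(a))
for rng in [((0,0,0),(179,255,110)),((0,0,0),(179,255,85))]:
  for c in blobs(d,*rng,300):
    u=cen(c)
    if 190<u[0]<335 and 140<u[1]<270: 
        e=cv2.fitEllipse(c);(cc,rad)=cv2.minEnclosingCircle(c)
        print(u.round(1),cv2.contourArea(c),cv2.boundingRect(c),e,rad,[toC(ray(d,q,70)).round(1) for q in (u,cc)])
cv2.imwrite('pics/crop.png',cv2.resize(d['pixels'][135:275,185:345,::-1],None,fx=5,fy=4.2,interpolation=cv2.INTER_CUBIC)[:,:800])
for n,p in dict(kl=(33,62),kr=(33,-62),hl=(90,124),hr=(90,-124)).items(): print(n,toW(p).round(1))
E
```

```text
[578.76099311  64.90067365] -10.337837880969348
[287.4 233. ] 655.0 (273, 219, 30, 30) ((287.447509765625, 233.05740356445312), (28.807758331298828, 29.042207717895508), 136.33917236328125) 15.001172065734863 [array([[-81.5, -96.7]]), array([[-81.7, -96.3]])]
[232.7 221.6] 693.5 (218, 207, 31, 30) ((232.6737823486328, 221.5558624267578), (28.484344482421875, 31.085140228271484), 128.50823974609375) 15.827810287475586 [array([[-72.6,  72.6]]), array([[-72.8,  72.8]])]
[264.8 171.5] 847.0 (209, 150, 117, 40) ((273.1912536621094, 172.385986328125), (27.075157165527344, 166.6184844970703), 99.33927154541016) 58.69422149658203 [array([[93.8,  0.2]]), array([[133.1,  -0.2]])]
[287.5 233.1] 597.0 (274, 219, 28, 29) ((287.49420166015625, 233.0583038330078), (27.121065139770508, 28.117008209228516), 170.11195373535156) 14.430970191955566 [array([[-81.6, -96.8]]), array([[-81.4, -96.8]])]
[232.7 221.6] 647.0 (218, 207, 30, 30) ((232.6872100830078, 221.62440490722656), (27.59011459350586, 29.999370574951172), 133.4734649658203) 15.252867698669434 [array([[-72.9,  72.5]]), array([[-72.8,  72.1]])]
[264.8 173.2] 699.5 (249, 158, 35, 32) ((265.2521667480469, 172.1544952392578), (31.558176040649414, 32.488243103027344), 14.661514282226562) 18.836973190307617 [array([[88.4, -0.4]]), array([[97.6, -3.3]])]
kl [622.4 120. ]
kr [600.1  -2. ]
hl [689.6 170.7]
hr [645.  -73.2]
```

View pics/crop.png

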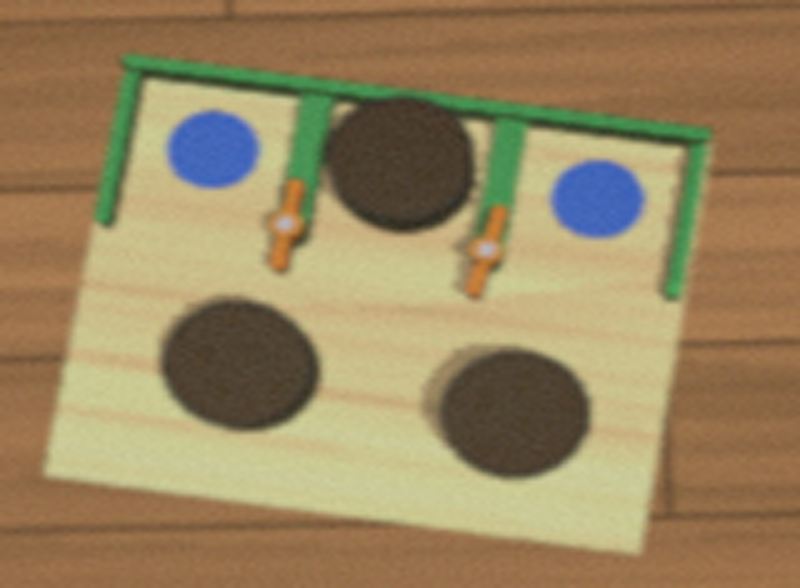

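The crop shows pot A at about (240,365), pot B at (515,412) and pot C home in the middle. Both wings are nearly open, and the left and right bays are free. I'll push with two partly open fingers cradling each pot: first diagonally to line it up, then straight in.

```bash
cat > go.py <<'E'
import sys; from h import *
from scipy.spatial.transform import Rotation as Ro
# args: crate x y, TCP z, tool-x heading in crate frame (deg; 180 = pads face rear wall) ; repeated: sequential targets from same start
s=sensors.sense(); R0=Ro.from_euler('xyz',s['tcp_rot'],degrees=True); p0=np.array(s['tool_pos'])
print('t',round(s['time'],2),'crate pos',toC(p0[:2]).round(1),'z',p0[2].round(1),'yaw',(s['tcp_rot'][2]-np.degrees(crate()[1])).round(1),'F',np.round(s['ft_force'],1),'gap',s['finger_gap'],'j',np.round(s['joint_pos'],0))
a=list(map(float,sys.argv[1:]))
for i in range(0,len(a),4):
    x,y,z,h=a[i:i+4]
    R=Ro.from_euler('xyz',[180,0,h+np.degrees(crate()[1])],degrees=True)
    print((R0.inv().apply(np.r_[toW((x,y)),z]-p0)/10).round(2),(R0.inv()*R).as_rotvec(degrees=True).round(1))
E
python3 go.py -118 27 180 225 -118 27 30 225
```

```text
t 0.25 crate pos [-463.8  424.6] z 230.8 yaw 171.0 F [-0.5  0.5 -0.7] gap 85.20491326903705 j [66.  7. 85.  0. 87. -5.]
[-40.38 -33.85   5.11] [ -0.  -0. -54.]
[-40.38 -33.84  20.11] [ -0.  -0. -54.]
```

Call:
{"name": "play_rows", "arguments": {"motion": [[[-4,-3.4,0,0,0,0],[-8,-6.8,0.5,0,0,0],[-12,-10.2,1,0,0,0],[-16,-13.6,1.5,0,0,0],[-20,-17,2,0,0,0]]], "jaw": 0.6}}

```text
time: 0.75
tool_pos: [325.0, 349.3, 212.4]
tcp_rot: [180.0, 0.0, 160.7]
ft_force: [0.8, 0.6, 1.3]
finger_gap: 51.5
grip_force: 0.0
```

Call:
{"name": "play_rows", "arguments": {"motion": [[[-4,-3.4,0,0,0,-8],[-8,-6.8,0.5,0,0,-16],[-12,-10.2,1,0,0,-24],[-16,-13.6,1.5,0,0,-32],[-20,-17,2,0,0,-40]]]}}

```text
time: 1.25
tool_pos: [434.0, 164.2, 197.2]
tcp_rot: [180.0, 0.0, -162.6]
ft_force: [1.0, 0.5, -0.5]
finger_gap: 51.1
grip_force: 0.0
```

```bash
python3 go.py -118 27 30 225
```

```text
t 1.25 crate pos [-160.3   71.7] z 197.2 yaw -152.2 F [ 1.   0.5 -0.5] gap 51.11539510135567 j [ 14. -13. 109.   0.  84. -93.]
[-1.64 -5.92 16.72] [ -0.    0.  -17.2]
```

Call:
{"name": "play_rows", "arguments": {"motion": [[[-1,-3,3,0,0,-7],[-1,-4,7,0,0,-14],[-1,-4,9,0,0,-14],[-1,-4,10,0,0,-14],[-1,-4,10,0,0,-14]]]}}

```text
time: 1.75
tool_pos: [453.6, 130.4, 95.8]
tcp_rot: [179.9, -0.1, -148.9]
ft_force: [-0.6, -0.5, 0.1]
finger_gap: 51.2
grip_force: 0.0
```

```bash
python3 go.py -118 27 30 225
python3 - <<'E'
from h import *
d=cam('wrist');cv2.imwrite('pics/w1.png',d['pixels'][:,:,::-1])
for c in blobs(d,(0,0,0),(179,255,95),1500):
    u=cen(c);print(u.round(),cv2.contourArea(c),cv2.boundingRect(c),toC(ray(d,u,81)).round(1))
E
```

```text
t 1.75 crate pos [-134.9   42. ] z 95.8 yaw -138.5 F [-0.6 -0.5  0.1] gap 51.17252621791909 j [  10.   -6.  114.    0.   73. -111.]
[-0.29 -2.25  6.58] [ 0.1 -0.1 -3.5]
[261. 359.] 53695.0 (0, 247, 560, 173) [[-88.7  68.4]]
[ 55. 146.] 18952.0 (0, 57, 130, 193) [[-114.   -71.2]]
```

View pics/w1.png

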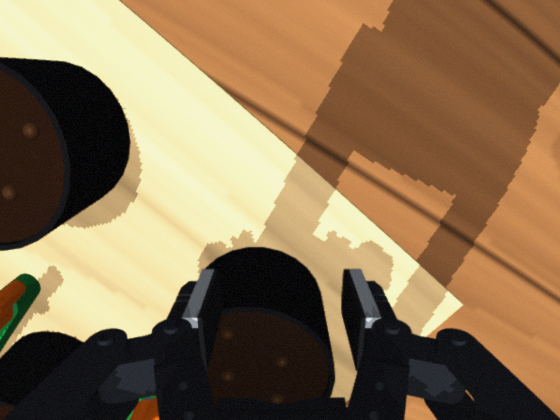

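The wrist view shows pot A's front between the fingers, with its side's nearest edge at (262,247) and the compost rim at about (262,305). Pot B is at the left and the board corner at (460,305). I'll cast rays on these points.

```bash
python3 - <<'E'
from h import *
d=cam('wrist'); print('cam',toC((-d['R'].T@d['t'])[:2]).round(),(-d['R'].T@d['t'])[2].round())
print('corner',toC(ray(d,[460,305],6)),'base edge',toC(ray(d,[262,247],6)),'rim',toC(ray(d,[[250,303],[333,360],[208,345]],81)), 'B rim',toC(ray(d,[68,160],81)))
E
python3 go.py -120 25 30 225
```

```text
cam [-196.  -13.] 239.0
corner [[-168.57109918  189.29665346]] base edge [[-107.98155507   47.94020621]] rim [[-109.55595696   43.46179169]
 [-111.22964354   98.7779663 ]
 [ -75.35744907   43.54455517]] B rim [[-110.8969328  -62.9761762]]
t 1.85 crate pos [-133.3   42.8] z 98.3 yaw -138.5 F [ 0.7 -0.4  0.1] gap 51.57551827025317 j [  10.   -6.  113.    0.   73. -111.]
[ 0.2  -2.21  6.83] [-0.   0.1 -3.5]
```

Call:
{"name": "play_rows", "arguments": {"motion": [[[0.1,-1.8,0,0,0,-3.5],[0.1,-1.8,2,0,0,-3.5],[0.1,-1.8,4.5,0,0,-3.5],[0.1,-1.8,6.8,0,0,-3.5],[0.1,-1.8,6.8,0,0,-3.5]]]}}

```text
time: 2.35
tool_pos: [461.7, 114.7, 27.8]
tcp_rot: [179.9, -0.1, -145.3]
ft_force: [-0.4, 0.3, -0.4]
finger_gap: 51.3
grip_force: 0.0
```

```bash
python3 go.py -117 28 30 225  -55 91 30 225
```

```text
t 2.35 crate pos [-124.1   28. ] z 27.8 yaw -135.0 F [-0.4  0.3 -0.4] gap 51.286544604651844 j [   8.    0.  115.   -0.   65. -117.]
[-0.5  -0.5  -0.22] [ 0.1 -0.1  0. ]
[-9.34 -0.43 -0.25] [ 0.1 -0.1  0. ]
```

Call:
{"name": "play_rows", "arguments": {"motion": [[[-1,-0.5,0,0,0,0],[-2,-0.5,0,0,0,0],[-3,-0.5,0,0,0,0],[-4,-0.5,0,0,0,0],[-5,-0.5,0,0,0,0]]]}}

```text
time: 2.85
tool_pos: [508.0, 139.3, 30.4]
tcp_rot: [-180.0, 0.0, -145.3]
ft_force: [-5.6, -4.2, 6.5]
finger_gap: 51.6
grip_force: 2.1
```

Call:
{"name": "play_rows", "arguments": {"motion": [[[-1,0,0,0,0,0],[-2,0,0,0,0,0],[-3,0,0,0,0,0],[-3.8,0,0,0,0,0],[-4.2,0,0,0,0,0]]]}}

```text
time: 3.35
tool_pos: [542.7, 163.4, 30.3]
tcp_rot: [-180.0, 0.0, -145.3]
ft_force: [-4.2, -3.9, 6.5]
finger_gap: 51.4
grip_force: 1.9
```

```bash
cat > pots.py <<'E'
from h import *
d=cam('top')
for c in blobs(d,(0,0,0),(179,255,85),250):
    u=cen(c)
    if 190<u[0]<335 and 140<u[1]<270: print('pot',u.round(),cv2.contourArea(c),cv2.boundingRect(c),toC(ray(d,u,70)).round(1))
cv2.imwrite('pics/last.png',cv2.resize(d['pixels'][135:275,185:345,::-1],None,fx=5,fy=4.2,interpolation=cv2.INTER_CUBIC))
E
python3 pots.py; python3 go.py -55 91 30 225; cp pics/last.png pics/p1.png
```

```text
pot [287. 233.] 603.0 (274, 219, 28, 29) [[-81.5 -96.8]]
pot [265. 173.] 710.0 (249, 157, 35, 33) [[88.8 -0.2]]
t 3.4 crate pos [-52.9  90.7] z 30.2 yaw -135.0 F [-0.1 -1.1  2.3] gap 50.979270382516965 j [  12.   13.  101.   -0.   66. -113.]
[0.13 0.17 0.02] [-0.   0.1  0. ]
```

View pics/p1.png

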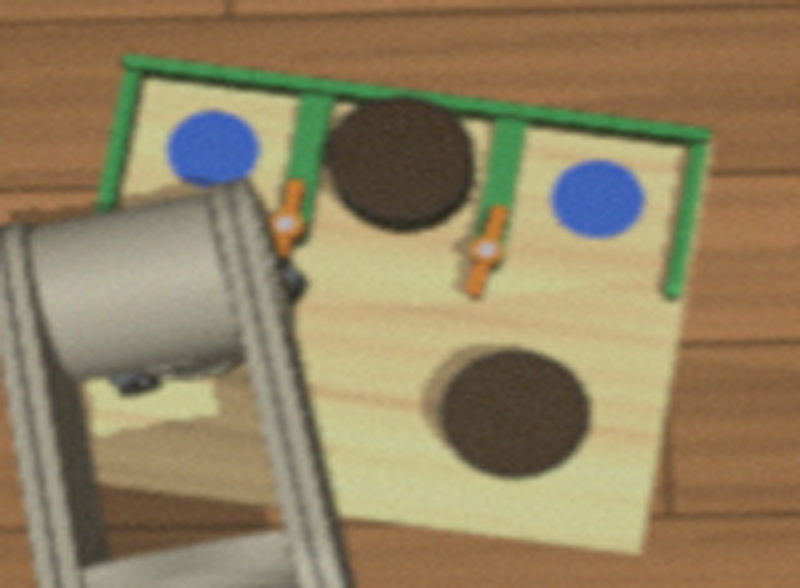

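```bash
python3 go.py -75 69 30 225 -88 95 30 203 -86 125 30 180
```

```text
t 3.4 crate pos [-52.9  90.7] z 30.2 yaw -135.0 F [-0.1 -1.1  2.3] gap 50.979270382516965 j [  12.   13.  101.   -0.   66. -113.]
[3.1  0.03 0.02] [-0.   0.1  0. ]
[2.18 2.79 0.02] [-0.   0.1 22. ]
[-0.09  4.77  0.02] [-0.   0.1 45. ]
```

Call:
{"name": "play_rows", "arguments": {"motion": [[[3.1,0,0,0,0,0],[3.1,1,0,0,0,8],[2.7,2,0,0,0,16],[2.2,2.8,0,0,0,24],[1.2,3.6,0,0,0,32]]]}}

```text
time: 3.9
tool_pos: [511.6, 186.3, 29.6]
tcp_rot: [180.0, 0.1, -177.7]
ft_force: [-0.6, 0.6, 0.4]
finger_gap: 51.5
grip_force: 0.0
```

Call:
{"name": "play_rows", "arguments": {"motion": [[[-0.2,0.7,0,0,0,7],[-0.4,1.7,0,0,0,13],[-0.4,1.7,0,0,0,13]]]}}

```text
time: 4.2
tool_pos: [515.3, 204.2, 29.8]
tcp_rot: [179.9, 0.1, 169.6]
ft_force: [-0.9, -0.2, 0.7]
finger_gap: 51.6
grip_force: 0.0
```

```bash
python3 go.py -86 125 30 180  41 125 30 180
python3 - <<'E'
from h import *
d=cam('wrist');cv2.imwrite('pics/w2.png',d['pixels'][:,:,::-1])
C=toC((-d['R'].T@d['t'])[:2]);print('cam',C)
E
```

```text
t 4.2 crate pos [-87.4 125.6] z 29.8 yaw 180.0 F [-0.9 -0.2  0.7] gap 51.576667957648596 j [ 16.  11. 103.   0.  65. -63.]
[-0.14 -0.06 -0.02] [ 0.1  0.1 -0. ]
[-12.84  -0.05  -0.  ] [ 0.1  0.1 -0. ]
cam [-170.76177521  124.66243686]
```

View pics/w2.png

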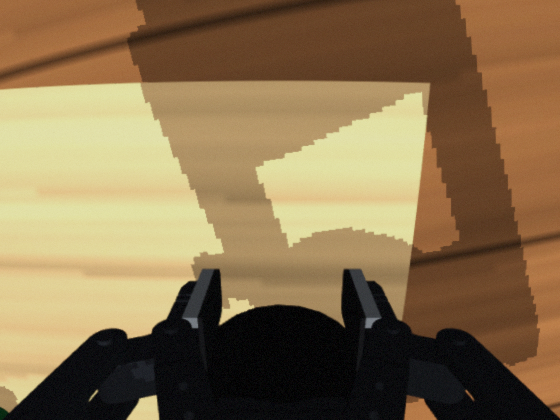

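The pot sits centred between the fingers (edge at 282,303, fingers at 205 and 352). I'll push it straight in.

Call:
{"name": "play_rows", "arguments": {"motion": [[[-1,0,0,0,0,0],[-2,0,0,0,0,0],[-3,0,0,0,0,0],[-4,0,0,0,0,0],[-5,0,0,0,0,0]]]}}

```text
time: 4.75
tool_pos: [564.4, 193.3, 29.0]
tcp_rot: [-180.0, -0.0, 169.6]
ft_force: [-3.9, 1.1, 2.7]
finger_gap: 50.9
grip_force: 0.0
```

Call:
{"name": "play_rows", "arguments": {"motion": [[[-1,0,0,0,0,0],[-2,0,0,0,0,0],[-3,0,0,0,0,0],[-4,0,0,0,0,0],[-5,0,0,0,0,0]]]}}

```text
time: 5.25
tool_pos: [613.7, 184.6, 29.0]
tcp_rot: [-180.0, -0.0, 169.6]
ft_force: [-3.4, 0.5, 1.9]
finger_gap: 51.3
grip_force: 0.0
```

Call:
{"name": "play_rows", "arguments": {"motion": [[[-0.6,0,0,0,0,0],[-1.1,0,0,0,0,0],[-1.5,0,0,0,0,0],[-1.9,0,0,0,0,0],[-2.2,0,0,0,0,0]]]}}

```text
time: 5.75
tool_pos: [634.7, 180.9, 29.2]
tcp_rot: [180.0, -0.0, 169.7]
ft_force: [-5.6, 0.7, 4.0]
finger_gap: 51.3
grip_force: 0.2
```

```bash
python3 go.py  41 125 30 180
```

```text
t 5.75 crate pos [ 34.3 124.1] z 29.2 yaw 180.0 F [-5.6  0.7  4. ] gap 51.315926533648636 j [ 11.  26.  85.   0.  69. -68.]
[-0.67  0.09 -0.08] [ 0. -0. -0.]
```

Next come slow small steps until the force rises at the wall.

Call:
{"name": "play_rows", "arguments": {"motion": [[[-0.2,0,0,0,0,0],[-0.4,0,0,0,0,0],[-0.5,0,0,0,0,0]]]}}

```text
time: 6.05
tool_pos: [639.6, 180.0, 29.2]
tcp_rot: [180.0, -0.0, 169.7]
ft_force: [-5.8, 1.1, 4.0]
finger_gap: 51.3
grip_force: 0.2
```

Call:
{"name": "play_rows", "arguments": {"motion": [[[-0.1,0,0,0,0,0],[-0.2,0,0,0,0,0]]]}}

```text
time: 6.25
tool_pos: [641.4, 179.6, 29.2]
tcp_rot: [180.0, -0.0, 169.7]
ft_force: [-6.3, 0.4, 5.7]
finger_gap: 51.3
grip_force: 0.2
```

Call:
{"name": "play_rows", "arguments": {"motion": [[[-0.1,0,0,0,0,0],[-0.2,0,0,0,0,0]]]}}

```text
time: 6.45
tool_pos: [641.7, 179.7, 29.0]
tcp_rot: [-180.0, -0.2, 169.7]
ft_force: [-17.7, 2.4, 12.5]
finger_gap: 51.1
grip_force: 2.4
```

Call:
{"name": "play_rows", "arguments": {"motion": [[[-0.1,0,0,0,0,0],[-0.2,0,0,0,0,0]]]}}

```text
time: 6.65
tool_pos: [641.7, 179.6, 29.0]
tcp_rot: [-179.9, -0.4, 169.7]
ft_force: [-29.0, 2.1, 19.2]
finger_gap: 51.4
grip_force: 4.5
```

Call:
{"name": "play_rows", "arguments": {"motion": [[[0.5,0,0,0,0,0],[1.5,0,0,0,0,0],[4,0,0,0,0,0],[8,0,0,0,0,0],[12,0,-2,0,0,0]]]}}

```text
time: 7.15
tool_pos: [524.0, 199.5, 46.1]
tcp_rot: [-179.9, -0.2, 169.6]
ft_force: [0.8, 0.4, 0.9]
finger_gap: 51.0
grip_force: 0.0
```

Call:
{"name": "play_rows", "arguments": {"motion": [[[4,0,-3,0,0,0],[5,-4,-5,0,0,0],[6,-8,-5,0,0,8],[6,-12,-5,0,0,16],[6,-16,-5,0,0,24]]]}}

```text
time: 7.65
tool_pos: [439.2, 52.7, 99.4]
tcp_rot: [179.9, 0.1, 145.4]
ft_force: [1.0, -0.4, 0.3]
finger_gap: 51.0
grip_force: 0.0
```

```bash
python3 pots.py;python3 go.py -140 -71 98 156
python3 - <<'E'
from h import *
d=cam('wrist');cv2.imwrite('pics/w3.png',d['pixels'][:,:,::-1]);print('cam',toC((-d['R'].T@d['t'])[:2]))
E
```

```text
pot [294. 232.] 269.0 (280, 219, 22, 29) [[ -75.3 -114.7]]
pot [265. 173.] 706.0 (249, 157, 35, 33) [[88.8 -0.1]]
pot [225. 167.] 719.0 (210, 152, 35, 32) [[ 89.3 122.5]]
t 7.7 crate pos [-135.1  -42.1] z 99.0 yaw 155.1 F [ 1.3 -4.4 -0.7] gap 51.16741051351399 j [ -0. -12. 118.  -0.  74. -55.]
[-0.78 -2.83  0.11] [-0.1  0.2 -0.9]
cam [-210.78438729   -7.65270695]
```

Call:
{"name": "play_rows", "arguments": {"motion": [[[-0.4,-2.4,0,0,0,-1],[-0.4,-2.4,0,0,0,-1],[-0.4,-2.4,3,0,0,-1],[-0.4,-2.4,6.9,0,0,-1],[-0.4,-2.4,6.9,0,0,-1]]]}}

```text
time: 8.25
tool_pos: [425.1, 32.5, 25.4]
tcp_rot: [-179.8, -0.4, 146.7]
ft_force: [-1.1, 0.0, -0.4]
finger_gap: 51.2
grip_force: 0.0
```

```bash
python3 go.py -140 -71 30 156 -65 -104 30 156
python3 - <<'E'
from h import *
d=cam('wrist');cv2.imwrite('pics/w3.png',d['pixels'][:,:,::-1]);print('cam',toC((-d['R'].T@d['t'])[:2]))
E
```

```text
t 8.25 crate pos [-145.3  -59.5] z 25.4 yaw 157.0 F [-1.1  0.  -0.4] gap 51.22934084370765 j [ -3.  -7. 123.   0.  65. -59.]
[-0.94 -0.86 -0.46] [-0.2 -0.4  1. ]
[-9.13 -0.96 -0.52] [-0.2 -0.4  1. ]
cam [-220.7431423  -27.9008017]
```

View pics/w3.png

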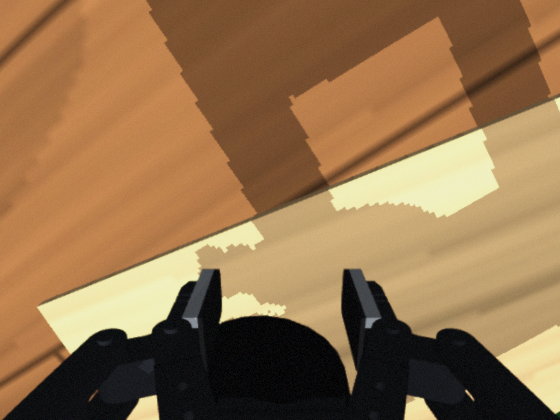

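The pot edge is at (268,315), about 8 mm left of the fingers' centre, so I'll correct that and push diagonally.

Call:
{"name": "play_rows", "arguments": {"motion": [[[-0.3,-0.9,-0.3,0,0,1],[-1,-0.9,-0.3,0,0,1],[-2,-0.9,-0.3,0,0,1],[-3,-0.9,-0.3,0,0,1],[-4,-0.9,-0.3,0,0,1]]]}}

```text
time: 8.8
tool_pos: [458.9, 1.9, 34.0]
tcp_rot: [180.0, 0.0, 145.6]
ft_force: [-6.3, 4.3, 8.3]
finger_gap: 51.2
grip_force: 4.6
```

Call:
{"name": "play_rows", "arguments": {"motion": [[[-1,0,0,0,0,0],[-2,0,0,0,0,0],[-3,0,0,0,0,0],[-4,0,0,0,0,0],[-4.9,0,0,0,0,0]]]}}

```text
time: 9.3
tool_pos: [499.2, -25.7, 33.8]
tcp_rot: [180.0, -0.0, 145.6]
ft_force: [-6.1, 4.5, 8.7]
finger_gap: 51.4
grip_force: 5.0
```

```bash
python3 go.py -65 -104 30 156 -88 -94 30 156 -88 -124 30 180
```

```text
t 9.3 crate pos [ -62.  -103.4] z 33.8 yaw 156.0 F [-6.1  4.5  8.7] gap 51.40040087171274 j [ -9.   3. 112.   0.  65. -65.]
[ 0.25 -0.18  0.38] [ 0. -0. -0.]
[ 2.76 -0.2   0.38] [ 0. -0. -0.]
[ 1.54 -2.94  0.38] [  0.  -0. -24.]
```

Call:
{"name": "play_rows", "arguments": {"motion": [[[2.8,0,0.3,0,0,0],[2.8,-1,0.3,0,0,-8],[2.2,-2,0.3,0,0,-16],[1.6,-2.9,0.3,0,0,-24],[1.6,-2.9,0.3,0,0,-24]]]}}

```text
time: 9.8
tool_pos: [469.8, -41.8, 30.6]
tcp_rot: [-180.0, 0.1, 169.7]
ft_force: [0.0, 0.5, 0.5]
finger_gap: 51.4
grip_force: 0.0
```

```bash
python3 go.py -88 -124 30 180 40 -124 30 180;python3 pots.py
python3 - <<'E'
from h import *
d=cam('wrist')
for y in (300,310,320,330):
    row=d['pixels'][y].max(1)<60; x=np.where(row[215:345])[0]+215; print(y,len(x) and (x.min(),x.max()))
E
```

```text
t 9.8 crate pos [ -88.  -124.5] z 30.6 yaw 180.1 F [0.  0.5 0.5] gap 51.43868819320672 j [-11.  -1. 116.  -0.  65. -91.]
[-0.    0.05  0.06] [-0.   0.1  0.1]
[-12.8    0.04   0.08] [-0.   0.1  0.1]
pot [300. 206.] 267.0 (286, 199, 28, 16) [[   5.3 -123.2]]
pot [265. 173.] 706.0 (249, 158, 35, 32) [[88.7 -0.1]]
pot [225. 167.] 718.0 (210, 152, 35, 32) [[ 89.3 122.7]]
300 (np.int64(215), np.int64(344))
310 (np.int64(215), np.int64(344))
320 (np.int64(215), np.int64(344))
330 (np.int64(215), np.int64(343))
```

Call:
{"name": "play_rows", "arguments": {"motion": [[[-1,0,0,0,0,0],[-2,0,0,0,0,0],[-3,0,0,0,0,0],[-4,0,0,0,0,0],[-5,0,0,0,0,0]]]}}

```text
time: 10.4
tool_pos: [518.5, -49.3, 29.9]
tcp_rot: [180.0, -0.0, 169.6]
ft_force: [-3.2, 0.5, 2.7]
finger_gap: 51.1
grip_force: 0.3
```

Call:
{"name": "play_rows", "arguments": {"motion": [[[-1,0,0,0,0,0],[-2,0,0,0,0,0],[-3,0,0,0,0,0],[-4,0,0,0,0,0],[-5,0,0,0,0,0]]]}}

```text
time: 10.9
tool_pos: [567.8, -58.5, 30.0]
tcp_rot: [180.0, -0.0, 169.6]
ft_force: [-3.3, 0.6, 1.6]
finger_gap: 51.4
grip_force: 0.2
```

Call:
{"name": "play_rows", "arguments": {"motion": [[[-0.6,0,0,0,0,0],[-1.1,0,0,0,0,0],[-1.6,0,0,0,0,0],[-2,0,0,0,0,0],[-2.4,0,0,0,0,0]]]}}

```text
time: 11.4
tool_pos: [590.8, -62.7, 30.1]
tcp_rot: [-180.0, -0.0, 169.6]
ft_force: [-3.7, 1.0, 0.9]
finger_gap: 51.1
grip_force: 0.2
```

Call:
{"name": "play_rows", "arguments": {"motion": [[[-0.2,0,0,0,0,0],[-0.3,0,0,0,0,0],[-0.4,0,0,0,0,0]]]}}

```text
time: 11.7
tool_pos: [594.5, -63.4, 30.1]
tcp_rot: [-180.0, -0.0, 169.6]
ft_force: [-4.0, 0.6, 1.8]
finger_gap: 51.1
grip_force: 0.2
```

Call:
{"name": "play_rows", "arguments": {"motion": [[[-0.1,0,0,0,0,0],[-0.2,0,0,0,0,0]]]}}

```text
time: 11.9
tool_pos: [596.5, -63.7, 30.1]
tcp_rot: [-180.0, -0.0, 169.6]
ft_force: [-3.2, 0.8, 1.4]
finger_gap: 51.6
grip_force: 0.2
```

```bash
python3 go.py 40 -124 30 180
```

```text
t 11.9 crate pos [  40.5 -123.4] z 30.1 yaw 180.0 F [-3.2  0.8  1.4] gap 51.60165613481098 j [-11.  18.  95.  -0.  67. -91.]
[ 0.05 -0.06  0.01] [-0. -0. -0.]
```

Call:
{"name": "play_rows", "arguments": {"motion": [[[-0.1,0,0,0,0,0],[-0.2,0,0,0,0,0]]]}}

```text
time: 12.1
tool_pos: [597.0, -63.8, 29.9]
tcp_rot: [-180.0, -0.2, 169.6]
ft_force: [-15.2, 2.7, 10.9]
finger_gap: 51.5
grip_force: 3.0
```

Call:
{"name": "play_rows", "arguments": {"motion": [[[-0.1,0,0,0,0,0],[-0.2,0,0,0,0,0]]]}}

```text
time: 12.3
tool_pos: [597.2, -63.9, 29.7]
tcp_rot: [-180.0, -0.4, 169.7]
ft_force: [-24.1, 3.7, 18.6]
finger_gap: 51.3
grip_force: 6.5
```

Call:
{"name": "play_rows", "arguments": {"motion": [[[0.5,0,0,0,0,0],[1.5,0,0,0,0,0],[4,0,0,0,0,0],[8,0,0,0,0,0],[12,0,-3,0,0,0]]]}}

```text
time: 12.8
tool_pos: [478.0, -42.1, 56.3]
tcp_rot: [180.0, -0.4, 169.6]
ft_force: [-0.8, 0.7, 0.9]
finger_gap: 51.4
grip_force: 0.0
```

Call:
{"name": "play_rows", "arguments": {"motion": [[[4,0,-5,0,0,0],[6,4,-8,0,0,0],[8,6,-9,0,0,0],[8,6,-9,0,0,0]]], "jaw": 0.4}}

```text
time: 13.2
tool_pos: [415.0, 33.1, 153.6]
tcp_rot: [179.9, 0.4, 169.8]
ft_force: [0.6, -0.3, -0.0]
finger_gap: 34.0
grip_force: 0.0
```

```bash
python3 pots.py
cat > knob.py <<'E'
from h import *
d=cam('top')
hsv=cv2.cvtColor(d['pixels'],cv2.COLOR_RGB2HSV)
m=cv2.inRange(hsv,np.array((5,140,100)),np.array((19,255,255)))
for n,y in (('L',62),('R',-62)):
    ys,xs=np.nonzero(m); p=toC(ray(d,np.c_[xs,ys],62)); k=np.hypot(p[:,0]-33,p[:,1]-y)<45; p=p[k]
    if len(p)<5: print(n,'hidden');continue
    q=p-p.mean(0);v=np.linalg.svd(q)[2][0];v*=np.sign(v[0]) or 1
    print(n,len(p),p.mean(0).round(1),'cw deg',-np.degrees(np.arctan2(v[1],v[0])).round(1),'extent',np.ptp(q@v).round())
E
python3 knob.py; python3 go.py 33 -62 130 176
```

```text
pot [304. 179.] 697.5 (290, 163, 33, 32) [[  90.1 -122.3]]
pot [265. 173.] 713.0 (249, 157, 35, 33) [[88.9 -0.1]]
pot [225. 167.] 720.5 (210, 152, 36, 32) [[ 89.6 122.6]]
L 71 [32.7 61.2] cw deg 0.9 extent 63.0
R 61 [ 32.6 -61.7] cw deg 6.5 extent 66.0
t 13.3 crate pos [-155.   -62.9] z 150.8 yaw 180.1 F [0.9 0.1 0. ] gap 34.31037115916295 j [ -3. -20. 119.  -0.  81. -83.]
[-18.79   0.06   2.14] [0.  0.2 4.1]
```

Call:
{"name": "play_rows", "arguments": {"motion": [[[-4.5,0,0,0,0,2],[-9,0,0,0,0,4],[-13.5,0,0,0,0,5],[-18.8,0.1,1,0,0,5],[-18.8,0.1,2,0,0,5]]], "jaw": 0.35}}

```text
time: 13.8
tool_pos: [602.8, -4.8, 125.4]
tcp_rot: [-179.9, -0.2, 164.5]
ft_force: [-0.8, 0.2, -0.2]
finger_gap: 29.8
grip_force: 0.0
```

```bash
python3 go.py 33 -62 42 175
```

```text
t 13.8 crate pos [ 36.2 -64.3] z 125.4 yaw 174.9 F [-0.8  0.2 -0.2] gap 29.826326227766398 j [ -5.  12.  91.  -0.  77. -80.]
[0.31 0.21 8.34] [-0.1 -0.2 -0.1]
```

Call:
{"name": "play_rows", "arguments": {"motion": [[[0.2,0.1,1,0,0,0],[0.2,0.1,2,0,0,0],[0.2,0.1,3,0,0,0]]]}}

```text
time: 14.1
tool_pos: [596.8, -0.8, 99.4]
tcp_rot: [-180.0, -0.0, 164.6]
ft_force: [-0.1, -1.0, -0.8]
finger_gap: 29.7
grip_force: 0.0
```

```bash
python3 go.py 33 -62 42 175
```

```text
t 14.1 crate pos [ 29.6 -61.4] z 99.4 yaw 175.0 F [-0.1 -1.  -0.8] gap 29.723463488523958 j [ -5.  13.  94.  -0.  74. -80.]
[-0.35 -0.03  5.74] [-0. -0. -0.]
```

Call:
{"name": "play_rows", "arguments": {"motion": [[[-0.3,0,1.5,0,0,0],[-0.3,0,3,0,0,0],[-0.3,0,4.5,0,0,0],[-0.3,0,5.6,0,0,0],[-0.3,0,5.6,0,0,0]]]}}

```text
time: 14.6
tool_pos: [599.0, -1.4, 41.5]
tcp_rot: [-180.0, -0.2, 164.6]
ft_force: [-0.3, -0.2, 0.4]
finger_gap: 30.0
grip_force: 0.0
```

Call:
{"name": "play_rows", "arguments": {"motion": [[[0,0,0,0,0,0],[0,0,0,0,0,0],[0,0,0,0,0,0]]], "jaw": 0, "squeeze": 30}}

```text
time: 14.9
tool_pos: [600.8, -2.6, 44.4]
tcp_rot: [-179.9, 0.0, 164.6]
ft_force: [-1.3, -5.4, -3.6]
finger_gap: 9.9
grip_force: 32.8
```

```bash
python3 go.py 33 -62 42 175
```

```text
t 14.9 crate pos [ 33.8 -62.5] z 44.4 yaw 175.0 F [-1.3 -5.4 -3.6] gap 9.934963152087848 j [ -5.  17.  95.  -0.  68. -80.]
[0.09 0.04 0.24] [-0.1  0.  -0. ]
```

Call:
{"name": "play_rows", "arguments": {"motion": [[[0,0,0,0,0,8],[0,0,0,0,0,16],[0,0,0,0,0,24],[0,0,0,0,0,32],[0,0,0,0,0,40]]]}}

```text
time: 15.4
tool_pos: [600.2, -3.6, 44.4]
tcp_rot: [-179.8, 0.1, 124.3]
ft_force: [-5.7, -9.7, -0.5]
finger_gap: 9.4
grip_force: 33.3
```

Call:
{"name": "play_rows", "arguments": {"motion": [[[0,0,0,0,0,8],[0,0,0,0,0,16],[0,0,0,0,0,24],[0,0,0,0,0,32],[0,0,0,0,0,38]]]}}

```text
time: 15.9
tool_pos: [599.2, -3.9, 44.4]
tcp_rot: [-179.8, 0.2, 86.3]
ft_force: [-12.0, -10.8, 4.2]
finger_gap: 9.4
grip_force: 33.9
```

```bash
python3 go.py 33 -62 44 94; python3 -c "
from h import *
print(sensors.sense()['wrist_torque'])"
```

```text
t 15.9 crate pos [ 32.5 -64. ] z 44.4 yaw 96.6 F [-12.  -10.8   4.2] gap 9.414437389336976 j [-5. 17. 95. -0. 68. -1.]
[0.2  0.07 0.04] [-0.2  0.2  2.6]
[-1.65707586  1.62585145  0.08651186]
```

Call:
{"name": "play_rows", "arguments": {"motion": [[[0,0.1,0,0,0,2],[0,0.1,0,0,0,4],[0,0.1,0,0,0,6]]]}}

```text
time: 16.2
tool_pos: [599.2, -4.0, 44.4]
tcp_rot: [-179.7, 0.2, 80.6]
ft_force: [-17.0, -10.6, 10.1]
finger_gap: 9.3
grip_force: 48.1
```

```bash
python3 go.py 33 -62 44 94; python3 -c "
from h import *
print(sensors.sense()['wrist_torque'])"
```

```text
t 16.2 crate pos [ 32.5 -64.1] z 44.4 yaw 90.9 F [-17.  -10.6  10.1] gap 9.267223363932606 j [-5. 17. 95. -0. 69.  4.]
[0.21 0.06 0.04] [-0.3  0.2 -3.1]
[-1.74202511  2.5024197   1.07279447]
```

The torque rose at the stop, so I'll release, lift, and move over to the left knob.

Call:
{"name": "play_rows", "arguments": {"motion": [[[0,0,0,0,0,-3],[0,0,0,0,0,-3],[0,0,0,0,0,-3]]], "jaw": 0.3}}

```text
time: 16.5
tool_pos: [602.7, -1.6, 45.0]
tcp_rot: [179.9, -0.0, 83.6]
ft_force: [0.1, -0.4, -0.9]
finger_gap: 26.0
grip_force: 0.0
```

Call:
{"name": "play_rows", "arguments": {"motion": [[[0,0,-2,0,0,0],[0,0,-4,0,0,0],[0,0,-6,0,0,-8],[0,0,-9,0,0,-16],[0,0,-9,0,0,-24]]]}}

```text
time: 17.0
tool_pos: [605.3, -1.7, 140.0]
tcp_rot: [179.5, 0.2, 107.9]
ft_force: [1.1, 0.6, 1.3]
finger_gap: 26.0
grip_force: 0.0
```

```bash
python3 knob.py; python3 go.py 33 62 130 178
```

```text
L 67 [35.  61.3] cw deg 0.6 extent 63.0
R 9 [ 35.4 -89.7] cw deg -2.7 extent 7.0
t 17.05 crate pos [ 37.1 -60.9] z 137.9 yaw 118.8 F [ 1.2 -0.4  0.1] gap 25.36239969881474 j [ -5.  11.  91.   0.  77. -23.]
[10.97  5.55  0.8 ] [  0.2   0.3 -59.2]
```

Call:
{"name": "play_rows", "arguments": {"motion": [[[2,1,0,0,0,-8],[4,2,0,0,0,-16],[6,3,0,0,0,-24],[8,4,0,0,0,-32],[9.5,4.8,0,0,0,-40]]], "jaw": 0.35}}

```text
time: 17.55
tool_pos: [618.6, 104.9, 133.6]
tcp_rot: [-180.0, -0.0, 147.8]
ft_force: [-0.6, -0.2, 0.4]
finger_gap: 30.1
grip_force: 0.0
```

Call:
{"name": "play_rows", "arguments": {"motion": [[[0,0,0,0,0,-8],[0,0,0,0,0,-16],[0,0,0,0,0,-20],[0,0,0,0,0,-20]]]}}

```text
time: 17.95
tool_pos: [618.5, 103.7, 133.5]
tcp_rot: [-180.0, -0.0, 167.5]
ft_force: [0.2, 0.6, 0.1]
finger_gap: 30.2
grip_force: 0.0
```

```bash
python3 go.py 33 62 90 179; python3 knob.py
```

```text
t 17.95 crate pos [32.2 45.3] z 133.5 yaw 177.9 F [0.2 0.6 0.1] gap 30.172843768940282 j [  5.  15.  87.   0.  78. -73.]
[-0.03  1.68  4.35] [-0.  -0.  -1.1]
L 19 [ 9.2 61.9] cw deg -2.0 extent 18.0
R 62 [ 32.  -61.5] cw deg 85.2 extent 65.0
```

Call:
{"name": "play_rows", "arguments": {"motion": [[[0,1.7,0,0,0,-1],[0,1.7,0,0,0,-1],[0,1.7,2,0,0,-1],[0,1.7,4,0,0,-1],[0,1.7,4,0,0,-1]]]}}

```text
time: 18.5
tool_pos: [620.0, 120.2, 90.5]
tcp_rot: [-179.9, -0.3, 168.6]
ft_force: [-0.3, 0.4, -0.3]
finger_gap: 29.8
grip_force: 0.0
```

```bash
python3 go.py 33 62 43 179
```

```text
t 18.5 crate pos [30.6 61.8] z 90.5 yaw 178.9 F [-0.3  0.4 -0.3] gap 29.752741665717426 j [  6.  18.  88.  -0.  74. -72.]
[-0.26  0.04  4.75] [-0.1 -0.3 -0.1]
```

Call:
{"name": "play_rows", "arguments": {"motion": [[[-0.1,0,1.5,0,0,0],[-0.1,0,3,0,0,0],[-0.1,0,4.6,0,0,0],[-0.1,0,4.6,0,0,0]]]}}

```text
time: 18.9
tool_pos: [621.1, 119.5, 44.4]
tcp_rot: [-179.9, -0.3, 168.6]
ft_force: [-0.7, -1.0, 0.1]
finger_gap: 29.8
grip_force: 0.0
```

Call:
{"name": "play_rows", "arguments": {"motion": [[[0,0,0,0,0,0],[0,0,0,0,0,0],[0,0,0,0,0,0]]], "jaw": 0, "squeeze": 30}}

```text
time: 19.2
tool_pos: [623.3, 119.4, 48.2]
tcp_rot: [-180.0, -0.0, 168.6]
ft_force: [-0.6, -3.4, -3.4]
finger_gap: 9.2
grip_force: 32.9
```

```bash
python3 go.py 33 62 43 179
```

```text
t 19.2 crate pos [34.  61.6] z 48.2 yaw 179.0 F [-0.6 -3.4 -3.4] gap 9.243733051714734 j [  6.  21.  89.  -0.  70. -72.]
[0.1  0.04 0.52] [-0. -0. -0.]
```

Call:
{"name": "play_rows", "arguments": {"motion": [[[0,0,0,0,0,8],[0,0,0,0,0,16],[0,0,0,0,0,24],[0,0,0,0,0,32],[0,0,0,0,0,40]]]}}

```text
time: 19.7
tool_pos: [622.8, 118.3, 48.2]
tcp_rot: [-179.9, 0.0, 128.3]
ft_force: [-5.8, -7.9, 0.0]
finger_gap: 9.0
grip_force: 33.4
```

Call:
{"name": "play_rows", "arguments": {"motion": [[[0,0,0,0,0,8],[0,0,0,0,0,16],[0,0,0,0,0,24],[0,0,0,0,0,32],[0,0,0,0,0,40]]]}}

```text
time: 20.2
tool_pos: [621.7, 117.9, 48.1]
tcp_rot: [-179.8, 0.2, 88.3]
ft_force: [-11.0, -8.6, 5.4]
finger_gap: 9.5
grip_force: 34.1
```

Call:
{"name": "play_rows", "arguments": {"motion": [[[0,0,0,0,0,3],[0,0,0,0,0,6],[0,0,0,0,0,8]]]}}

```text
time: 20.5
tool_pos: [621.5, 117.9, 48.2]
tcp_rot: [-179.8, 0.2, 80.6]
ft_force: [-12.3, -9.7, 6.3]
finger_gap: 9.4
grip_force: 46.2
```

```bash
python3 go.py 33 62 43 91; python3 -c "
from h import *
print(sensors.sense()['wrist_torque'])"
```

```text
t 20.5 crate pos [32.5 59.8] z 48.2 yaw 90.9 F [-12.3  -9.7   6.3] gap 9.422151104731537 j [ 6. 21. 89. -0. 70. 16.]
[0.22 0.06 0.52] [-0.2  0.2 -0.1]
[-1.65146122  1.88070492  0.9324331 ]
```

Both are at the stop. Release, lift, withdraw.

Call:
{"name": "play_rows", "arguments": {"motion": [[[0,0,0,0,0,-3],[0,0,0,0,0,-3],[0,0,0,0,0,-3]]], "jaw": 0.3}}

```text
time: 20.8
tool_pos: [624.2, 120.1, 49.1]
tcp_rot: [179.9, -0.0, 83.6]
ft_force: [-0.2, 0.6, 0.1]
finger_gap: 25.7
grip_force: 0.0
```

Call:
{"name": "play_rows", "arguments": {"motion": [[[0,0,-2,0,0,0],[0,0,-5,0,0,0],[0,0,-9,0,0,0],[0,0,-12,0,0,0],[0,4,-13,0,0,0]]]}}

```text
time: 21.3
tool_pos: [662.5, 116.8, 183.3]
tcp_rot: [179.8, -0.1, 83.7]
ft_force: [2.2, 0.1, 0.3]
finger_gap: 25.4
grip_force: 0.0
```

```bash
python3 go.py -180 62 180 94
```

```text
t 21.3 crate pos [73.  66.1] z 183.3 yaw 94.0 F [2.2 0.1 0.3] gap 25.372012054276283 j [ 6. 20. 76.  0. 84. 12.]
[  1.36 -25.27   0.24] [ 0.2 -0.1  0. ]
```

Call:
{"name": "play_rows", "arguments": {"motion": [[[0,-4,0,0,0,0],[0,-8,0,0,0,0],[0,-12,0,0,0,0],[0,-16,0,0,0,0],[0,-20,0,0,0,0]]]}}

```text
time: 21.8
tool_pos: [463.3, 137.9, 178.3]
tcp_rot: [180.0, -0.0, 83.6]
ft_force: [-0.5, -0.8, 0.9]
finger_gap: 25.8
grip_force: 0.0
```

Call:
{"name": "play_rows", "arguments": {"motion": [[[0,-4,0,0,0,0],[0,-5,0,0,0,0],[0,-5,0,0,0,0],[0,-5,0,0,0,0]]]}}

```text
time: 22.2
tool_pos: [415.9, 143.2, 179.0]
tcp_rot: [179.9, -0.0, 83.6]
ft_force: [-0.5, -0.1, -0.1]
finger_gap: 25.5
grip_force: 0.0
```

```bash
python3 knob.py; python3 pots.py; cp pics/last.png pics/end.png
```

```text
L 68 [32.6 62.5] cw deg 87.0 extent 65.0
R 68 [ 32.2 -60.4] cw deg 86.4 extent 65.0
pot [304. 179.] 697.5 (290, 163, 34, 32) [[  90.1 -122.3]]
pot [265. 173.] 709.5 (249, 157, 35, 33) [[88.9 -0.1]]
pot [225. 167.] 717.0 (210, 152, 35, 32) [[ 89.1 122.7]]
```

View pics/end.png

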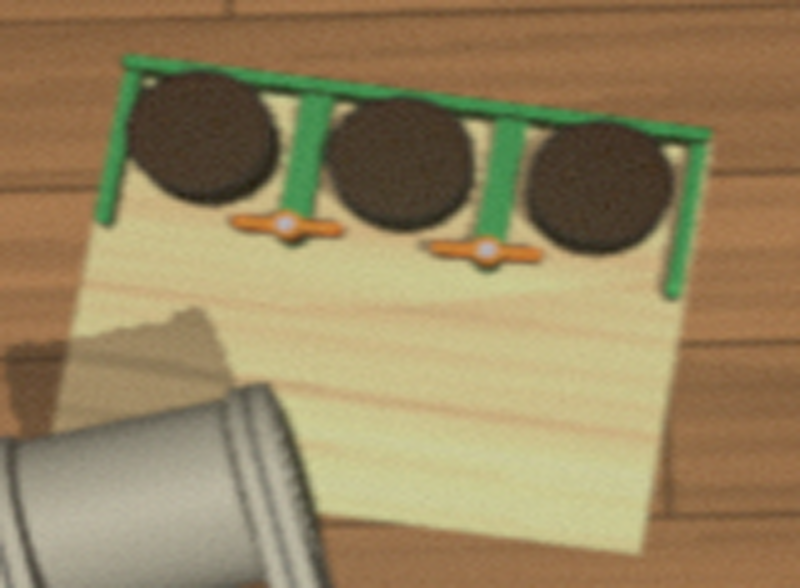

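All three pots stand against the rear wall, at (203,137), (400,163) and (600,188). Both wings lie across the bays, at (286,225) and (487,250).

```bash
python3 -c "
from bench import job
print(job.hand_in())"
```

```text
the job is handed in; nothing more can be done
None
```

The job is handed in: both loose pots stand against the rear wall in the left and right bays, and both wing knobs are turned to their end stops. The middle pot did not move, the arm stayed clear of the trowel, bottle and cups, and it took about 22 s; no verdict was returned.

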